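# Switch the mill-ball sorter over to the empty drawer

### The job

One tray of this grinding-ball sorter is full. With the fingertips, push the empty blue catch drawer fully home under the open green chute, then press down the raised end of the seesaw gate (its yellow wings are there for that) until it has rocked right over onto its other stop and all three white balls have run down into the drawer. Only push and press: do not touch or pick up the balls, leave the jar, the cup and the brush where they are, and finish with the hand clear of everything.

Things in the scene. Friction and masses are not known exactly. Their poses are not given: they have to be found in the camera images.
- sorter: Fixed ball sorter on a plywood base 540 mm long (y), 12 mm thick. Origin on the table top at its middle, under the pivot; z up. Its y axis runs from the shut red plate and full grey tray (-y) to the open green chute and blue drawer (+y); x points away from the robot (yaw within 0.4 rad). Two grey cheeks hold the pivot: outer faces at x +-40 mm, 40 mm wide along y, tops 127 mm up.
- gate (a joint): Seesaw angle, rad: 0 at the start (+y end up by 0.17, balls at the low -y end against the red plate), 0.17 level, 0.34 fully over on its other stop (+y end down). Grows as the +y end is pressed down. A top weight makes it fall to the nearer stop when unloaded; 1 to 3 N on a raised wing rocks it. Past level the balls roll to the +y end and out, down the green chute.
- pivot (a point): Middle of the gate's pivot pin, 110 mm above the table. The gate is an aluminium trough 220 mm long and 44 mm wide, its walls rising 22 mm above the wings, with a dark steel weight (24 mm thick, 50 mm long) bridged over its middle, top 69 mm above the pivot. Axes turn with the gate: y along the trough.
- chute (a point): Middle of the open green chute's floor, at y 134 mm in the sorter's frame, 75 mm above the table. The chute spans y 110 to 160 mm and x -26 to 26 mm, its side walls reach 112 mm above the table. Fixed. Axes as the sorter's.
- wing_near (a point): Centre of the top face of the yellow wing (flat, 50 mm across the trough, 35 mm along it, 5 mm thick) on the robot's side at the gate's +y end: 75 mm from the pivot along the gate, 47 mm to the sorter's -x. About 125 mm above the table at the start, 100 mm with the gate fully over. Below it is free down to the base. Its z axis is the plate's normal.
- wing_far (a point): The same wing on the far side of the trough (47 mm to the sorter's +x), otherwise as wing_near.
- drawer (a joint): How far the drawer is pulled out, m: 0 is fully home against its back stop; 0.03 to 0.055 at the start, 0.06 at most. It slides along the sorter's x axis: pushing its near face to the sorter's +x brings it home. Friction about 1.5 N; it stays where it is left.
- drawer_face (a point): Centre of the near outer face (facing the sorter's -x) of the open blue drawer, 37 mm above the table. The face is 100 mm along y and spans 12 to 62 mm above the table. The drawer is 90 mm along x, walls and floor 5 mm. In front of the face lies only the 12 mm thick base. At home the face is at x -45, y 195 mm in the sorter's frame. Axes as the sorter's.
- drawer_floor (a point): Centre of the drawer's inner floor, 17 mm above the table; moves with the drawer. Axes as the sorter's. Inside it measures 80 by 90 mm, 45 mm deep.
- ball0_center (a point): A glossy white porcelain ball, 28 mm across, about 40 g; centre of the ball. It starts in the gate's trough, at the low end.
- ball1_center (a point): A glossy white porcelain ball, 28 mm across, about 40 g; centre of the ball. It starts in the gate's trough, at the low end.
- ball2_center (a point): A glossy white porcelain ball, 28 mm across, about 40 g; centre of the ball. It starts in the gate's trough, at the low end.
- jar: Bystander, not to be moved: green glass jar with black lid, 54 mm across, 75 mm high, standing on the far side of the sorter. Origin at the centre of its underside.
- cup: Bystander, not to be moved: terracotta cup, 68 mm across, 65 mm high, standing on the far side of the sorter; the jar and it may swap places. Origin at the centre of its underside.
- brush: Bystander, not to be moved: brush lying flat on the robot's side of the sorter, near its full tray. Origin on its underside near the middle; its x axis points along it to the bristles.
Mind the look-alikes: they are no part of the job. What is shaped like the part that bears ball0_center but black is not meant. Leave any red look-alike of the part that bears ball2_center alone.

How it is judged:
On the way, in this order (a step that is already met when the one before it is completed fails the run):
1. the drawer is fully home while the gate has not yet been rocked (value of joint drawer below 0.006 m and value of joint gate below 0.1 rad), for 0.2 s.
2. the gate is rocked over onto its other stop (value of joint gate above 0.29 rad and value of joint drawer below 0.006 m), for 0.2 s.
At the end, for the whole second after the job is handed in: The drawer is within 6 mm of fully home, the gate is over by more than 0.29 rad (full: 0.34), and all three balls lie at rest inside the drawer; jar, cup and brush have not moved by more than 15 mm (all of step 2 and x of ball0_center in the frame of drawer_floor between -0.042 and 0.042 m and y of ball0_center in the frame of drawer_floor between -0.047 and 0.047 m and z of each of ball0_center, ball1_center, ball2_center in the frame of drawer_floor below 0.045 m and x of ball1_center in the frame of drawer_floor between -0.042 and 0.042 m and y of ball1_center in the frame of drawer_floor between -0.047 and 0.047 m and x of ball2_center in the frame of drawer_floor between -0.042 and 0.042 m and y of ball2_center in the frame of drawer_floor between -0.047 and 0.047 m and linear speed of each of ball0, ball1, ball2 below 0.05 m/s); the robot touches nothing.
It fails at once if the arm or the gripper's body, not the fingers, pushes on the sorter (contact force between sorter and the arm above 5 N).
It fails at once if a ball is touched by the robot (contact force between any of ball0, ball1, ball2 and the fingers above 0.5 N or contact force between any of ball0, ball1, ball2 and the arm above 0.5 N).
It fails at once if a ball is lifted (height (world z) of any of ball0_center, ball1_center, ball2_center above 0.175 m).
It fails at once if the jar, the cup or the brush is moved or lifted (distance of any of jar, cup, brush from where it was at the start of the episode above 0.015 m).
It also fails if it takes over 40 s, if anything falls off the work surface, if the arm or the gripper's body presses on something with over 40 N, if the wrist force passes 120 N, or if a joint passes its speed limit or range.

### The arm

A 7-joint arm with a two-finger parallel gripper is mounted at the origin on the work surface. World frame = base frame: x ahead of the robot, y to its left, z up, the work surface at z = 0. Lengths are in m, angles in rad, forces in N, time in s.
With the tool pointing down it reaches from about 0.4 to 0.85 m from the base axis. Payload 4.5 kg.
Tool frame: the origin (TCP) lies on the centre line of the jaws, within the pads' length; the fingertips stand r.tip_extent ahead of it and the grasp point (between the pads) is the TCP (r.tip_extent is the distance from the TCP to the fingertips, in m); z points along the fingers, y is the line along which they close (so a half turn about z gives the same grasp; the last joint's range is limited). The gripper opens to 88 mm and grips with 3 to 60 N. Pads are 18 mm wide; open, the fingers measure 123 mm over their backs; the gripper's body (75 mm by 187 mm) begins 45 mm behind the grasp point.
Start: joints at [1.197, 0.689, -0.195, 1.565, 0.157, 0.902, -0.215], TCP at [0.248, -0.574, 0.224] pointing down, gripper open.
Joint ranges: [-3.01, 3.01], [-0.46, 2.08], [-1.47, 1.51], [0.13, 2.56], [-1, 4.14], [0.04, 2.09], [-2.66, 2.66]. Speed limits (rad/s): [2.57, 2.57, 3.14, 3.14, 3.14, 3.14, 3.14].

### API

Orientations are given as a unit quaternion [x, y, z, w].
In Python, from plant import sensors, vision, finish_job, r gives the robot as it stands. The module is installed in compiled form; this text tells all that it offers.
- The arm moves only by the tool step_arm, never from a script. Its argument "steps" is a list of rows, each a list of 2 entries, a list of its own where there are three numbers: the shift along the tool's x, y, z in cm, then the turn, a rotation vector about the tool's x, y, z in degrees. A call has 1 to 12 rows; each row shifts and turns the commanded pose from where the row before left it, along the tool's axes as they then stand; what a row does not reach is not made up. A row lasts 1/8 s, in which the tool goes at most 62.5 mm and 10.7 degrees, less where a joint would pass 70% of its speed; a pose out of reach is approached as far as the arm can. A call with a gripper value outside its range is refused whole. "claw" is the opening, from -1 (shut) to 1 (fully open), set as the call begins (left out, the last holds). The fingers move at their own pace and stop on an object; "grip_force" is the grip in N (left out, the last holds). Time passes only in rows, so rows that do not move let the fingers close. It gives the time, the measured TCP pose, the force, the opening and the grip force at its end, in the units of the state.
- sensors.get_state(): the state, without advancing time (a new reading comes with each control period).
- vision.snapshot(name): name is "side" or "top"; returns a dict with "img" (384x512x3 uint8, red, green, blue), "fx", "fy", "cx", "cy" (pixels), "position" and "rotation" of the camera in the world. Camera axes: x right, y down, z forward; pixel columns grow to the right and rows downward; lengths in m; the calibration is good to about 2 mm. A picture is of the moment at which its call begins. There is no depth.
- finish_job(): hands the job in; it is judged then, once.
The state is a dict: "clock": time; "q": joint angles; "qd": joint speeds; "joint_torque": joint torques, N m; "tool_pos": TCP position; "eef_rot": TCP orientation; "contact_force": force on the tool from outside, world axes, zero at the start; "moment": the same for the moment, N m; "opening": opening from 0.0 (shut) to 1.0 (fully open); "finger_force": force on a finger pad.
Only numpy, scipy, OpenCV 4.12 (cv2) and the standard library are available. Lean on these libraries where they do the work, as an engineer would, in place of code of your own. Each camera call takes 0.05 s, during which the arm holds its last target. There are 200 camera calls.

## Working session

There is one attempt and no reset: what is moved stays moved. The work goes in short steps, Python scripts to look and compute and a tool call to move; the robot and the scene stay as the last step left them, time stands still between calls to the robot, and variables do not carry over. Pictures are saved under pics/ and viewed, at most 12 in all, crops included, and the job is handed in when it is done.

Besides the shell and the picture viewer there is one more tool, called after "Request:" as name(argument=value, ...), one argument or row to a line, values as JSON. step_arm: Moves the arm, as the interface text tells. Its arguments: {"type":"object","properties":{"steps":{"type":"array"},"claw":{"type":"number"},"grip_force":{"type":"number"}},"required":["steps"]}

```bash
mkdir -p pics
python3 - <<'E'
from plant import sensors, vision, r
import cv2, pickle
for n in("side","top"):
    s=vision.snapshot(n); pickle.dump(s,open(n+".pkl","wb"))
    cv2.imwrite(f"pics/{n}0.png",s["img"][:,:,::-1])
    print(n,s["fx"],s["fy"],s["cx"],s["cy"],s["position"],s["rotation"])
print(r.tip_extent,sensors.get_state())
E
```

```text
side 361.2224113023388 361.2224113023388 256.22790775339166 193.4240847443168 [ 0.2943957  -0.42465821  0.44798776] [ 0.83843359 -0.25964371  0.12882728 -0.4615385 ]
top 357.0663821646733 357.0663821646733 252.26839297163974 194.5978046778922 [0.48451436 0.05103427 0.89611214] [-0.6983002   0.71288759 -0.04587531  0.04542654]
0.019 {'clock': 0.1, 'q': array([ 1.19683249,  0.68989275, -0.19451084,  1.56623469,  0.15732793,
        0.90249687, -0.21509558]), 'qd': array([ 0.00079462, -0.00080052, -0.00017196, -0.00280047, -0.00157023,
       -0.00152848,  0.00132846]), 'joint_torque': array([-4.11344648e-03, -5.28495705e+01, -1.27170146e+00, -1.53838509e+01,
       -5.25780057e-02,  1.96996378e-03,  5.30614579e-05]), 'tool_pos': array([ 0.24756213, -0.57323927,  0.22299604]), 'eef_rot': array([ 9.79278509e-01,  2.02516494e-01, -2.37381211e-04, -7.84218484e-04]), 'contact_force': array([ 0.07910978, -0.11892438, -0.29314653]), 'moment': array([-0.01763211, -0.00177063,  0.03593934]), 'finger_force': 0.0, 'opening': 0.9986807657256295}
```

View pics/side0.png

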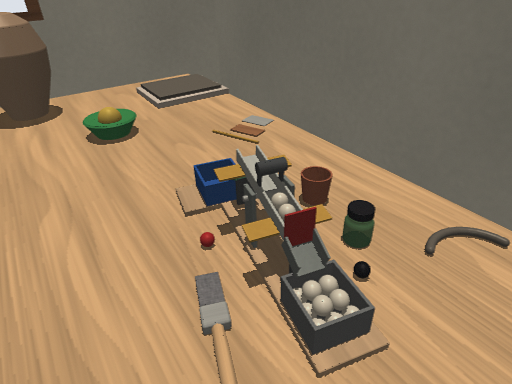

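View pics/top0.png

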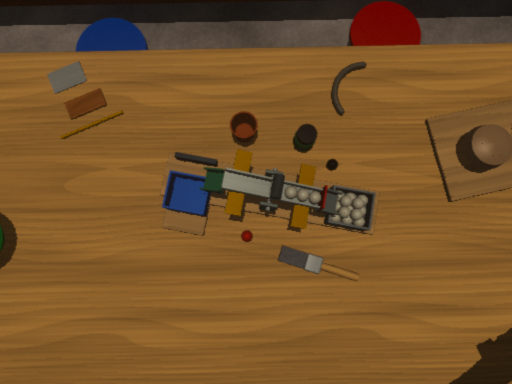

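The side view shows the blue drawer at (220,180), the near +y wing at about (230,172), and the red look-alike ball at (207,239). The top view shows the drawer at (188,194), the +y wings at (235,204) and (243,160), the -y wings at (300,217) and (307,175), the red ball at (247,236) and the brush at (315,262).

```bash
cat > h.py <<'E'
import numpy as np,cv2,pickle
from scipy.spatial.transform import Rotation as R
def ray(s,p):
    d=np.array([(p[0]-s["cx"])/s["fx"],(p[1]-s["cy"])/s["fy"],1]); return np.array(s["position"]),R.from_quat(s["rotation"]).apply(d)
def plane(s,p,z):
    o,d=ray(s,p); return o+d*(z-o[2])/d[2]
def tri(s,p,t,q):
    a,u=ray(s,p);b,v=ray(t,q)
    k=np.linalg.lstsq(np.c_[u,-v],b-a,rcond=None)[0]
    x,y=a+k[0]*u,b+k[1]*v; return (x+y)/2,np.linalg.norm(x-y)
def blobs(s,lo,hi,amin=25):
    m=cv2.inRange(cv2.cvtColor(s["img"],cv2.COLOR_RGB2HSV),np.array(lo),np.array(hi))
    m=cv2.morphologyEx(m,cv2.MORPH_CLOSE,np.ones((3,3)))
    return [c for c in cv2.findContours(m,cv2.RETR_EXTERNAL,cv2.CHAIN_APPROX_NONE)[0] if cv2.contourArea(c)>amin]
def cen(c):
    m=cv2.moments(c); return np.array([m["m10"],m["m01"]])/m["m00"]
E
python3 - <<'E'
from h import *
np.set_printoptions(precision=4,suppress=True)
S={n:pickle.load(open(n+".pkl","rb")) for n in("side","top")}
for n,s in S.items():
    for col,lo,hi in(("yel",(14,200,110),(26,255,255)),("blue",(105,120,40),(125,255,255)),("green",(50,80,20),(90,255,255)),("red",(0,200,60),(4,255,255))):
        for c in blobs(s,lo,hi):
            b=cv2.minAreaRect(c)
            print(n,col,cen(c).round(1),cv2.contourArea(c),cv2.boxPoints(b).round(1).tolist() if col in("yel","blue") else "")
im=S["top"]["img"][140:250,155:315,::-1]; cv2.imwrite("pics/tc.png",cv2.resize(im,None,fx=5,fy=5,interpolation=cv2.INTER_CUBIC))
im=S["side"]["img"][135:255,170:340,::-1]; cv2.imwrite("pics/sc.png",cv2.resize(im,None,fx=4.7,fy=4.7,interpolation=cv2.INTER_CUBIC))
E
```

```text
side blue [214.  182.7] 1155.0 [[192.5, 165.3000030517578], [232.8000030517578, 157.1999969482422], [241.10000610351562, 198.39999389648438], [200.6999969482422, 206.5]]
side green [357.3 232.7] 518.5 
side green [110.6 125.4] 848.5 
top yel [299.9 216.3] 282.5 [[290.79998779296875, 226.10000610351562], [294.5, 204.1999969482422], [309.1000061035156, 206.6999969482422], [305.3999938964844, 228.60000610351562]]
top yel [234.1 203.1] 308.0 [[223.89999389648438, 212.60000610351562], [228.0, 190.60000610351562], [243.8000030517578, 193.5], [239.6999969482422, 215.60000610351562]]
top yel [307.  174.3] 257.0 [[297.1000061035156, 182.39999389648438], [301.0, 163.1999969482422], [316.20001220703125, 166.1999969482422], [312.29998779296875, 185.5]]
top yel [242.5 160. ] 288.0 [[232.6999969482422, 168.3000030517578], [236.6999969482422, 148.5], [252.5, 151.6999969482422], [248.5, 171.5]]
top yel [ 89.3 124.3] 73.0 [[59.5, 135.6999969482422], [120.9000015258789, 109.69999694824219], [121.69999694824219, 111.69999694824219], [60.29999923706055, 137.6999969482422]]
top blue [185.3 193.1] 1409.0 [[162.0, 206.8000030517578], [169.39999389648438, 169.89999389648438], [210.8000030517578, 178.1999969482422], [203.39999389648438, 215.10000610351562]]
top blue [111.2  36. ] 1716.0 [[75.30000305175781, 17.899999618530273], [145.3000030517578, 16.200000762939453], [146.10000610351562, 49.0], [76.0, 50.599998474121094]]
top green [  0.8 237.8] 29.0 
top green [213.2 180.1] 309.0 
top red [246.3 235.7] 47.5 
top red [384.5  24.8] 2482.0
```

View pics/tc.png

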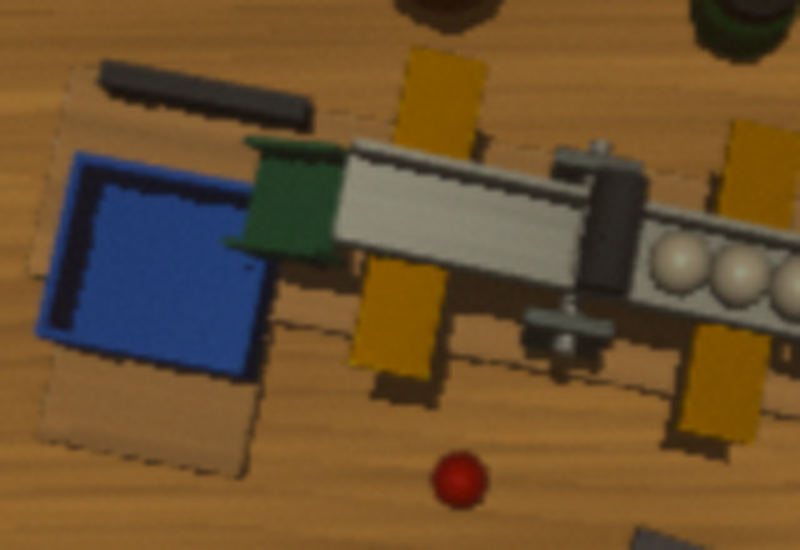

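View pics/sc.png

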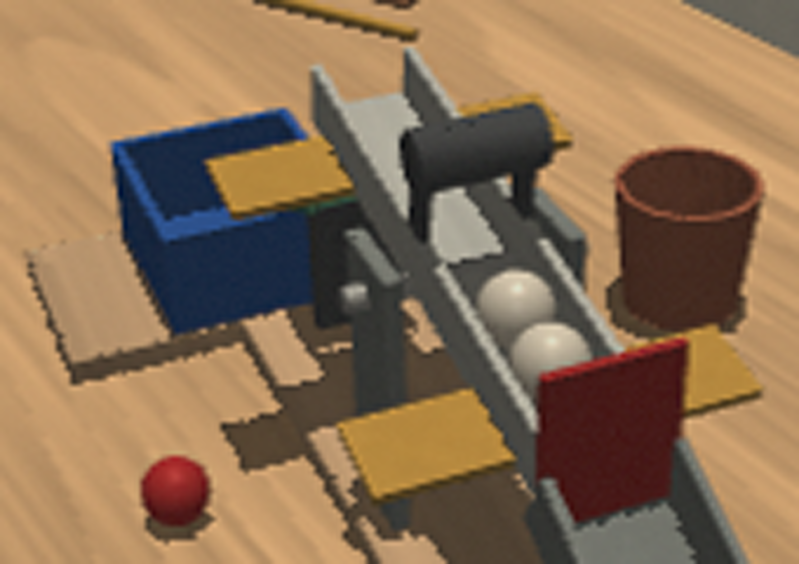

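In the crops, the drawer's near rim corners are at about (163,207)/(206,215.6) in the top view and (194.5,166.5)/(205,186) in the side view. The near +y wing's outer corners are at (225,213)/(241,216) in the top view and (214,169)/(219.4,180.3) in the side view. The red ball lies on the robot's side of the wing.

Run:
```python
from h import *
np.set_printoptions(precision=4,suppress=True)
s,t=[pickle.load(open(n+".pkl","rb")) for n in("side","top")]
T=lambda a,b:(155+a/5,140+b/5); Q=lambda a,b:(170+a/4.7,135+b/4.7)
for n,p,q in(("drawer near+y",T(40,335),Q(117,146)),("drawer near-y",T(253,379),Q(165,240)),("wing out+y",T(350,366),Q(207,160)),("wing out-y",T(430,380),Q(232,213)),("-ywing out+y",T(678,428),Q(340,428)),("-ywing out-y",T(755,442),Q(378,499)),("redball",T(460,480),Q(176,490)),("pin near",T(565,345),Q(352,298))):
    print(n,*tri(t,p,s,q))
wn=[plane(t,(234.1,203.1),.125),plane(t,(242.5,160),.125),plane(t,(299.9,216.3),.096),plane(t,(307,174.3),.096)]
print(np.array(wn)); 
Y=(wn[0]+wn[1]-wn[2]-wn[3])[:2];X=(wn[1]-wn[0]+wn[3]-wn[2])[:2]
print("yaw",np.arctan2(-Y[0],Y[1]),np.arctan2(X[1],X[0]),np.mean(wn,0))
```

```text
drawer near+y [0.5697 0.2589 0.0608] 0.0036070547070065637
drawer near-y [0.5459 0.1585 0.0664] 0.002326900334054584
wing out+y [0.5461 0.1087 0.1279] 0.0020727241910944846
wing out-y [0.539  0.0748 0.1227] 0.0005582975002041273
-ywing out+y [ 0.5173 -0.0347  0.0995] 0.0013947019807397673
-ywing out-y [ 0.5103 -0.0691  0.096 ] 0.0009091659051555156
redball [0.4976 0.064  0.0147] 0.0014916846886808195
pin near [0.5542 0.0152 0.1103] 0.0009137732987710049
[[ 0.5669  0.0893  0.125 ]
 [ 0.6621  0.0695  0.125 ]
 [ 0.5372 -0.0563  0.096 ]
 [ 0.6325 -0.0761  0.096 ]]
yaw -0.20096784943448465 -0.20523025261431194 [0.5997 0.0066 0.1105]
```

Request:
step_arm(
  steps=[
    [[0,0,0],[0,0,-9.2]],
    [[0,0,0],[0,0,-9.2]],
    [[0,0,0],[0,0,-9.2]],
    [[0,0,0],[0,0,-9.2]],
    [[0,0,0],[0,0,-9.2]],
    [[0,0,0],[0,0,-9]],
    [[0,4.5,0],[0,0,0]],
    [[0,4.5,0],[0,0,0]],
    [[4,0,0],[0,0,0]],
    [[4,0,0],[0,0,0]],
  ],
  claw=-1,
)

```text
clock: 1.35
tool_pos: [0.3528, -0.5122, 0.2227]
eef_rot: [0.775, 0.632, 0.0, -0.001]
contact_force: [0.3, 0.6, 0.0]
opening: 0.005
finger_force: 0.0
```

Request:
step_arm(
  steps=[
    [[5,0,0],[0,0,0]],
    [[5,0,0],[0,0,0]],
    [[5,0,0],[0,0,0]],
    [[5,0,0],[0,0,0]],
    [[5,0,0],[0,0,0]],
    [[5,0,0],[0,0,0]],
    [[5,0,0],[0,0,0]],
    [[5,0,0],[0,0,0]],
    [[5,0,0],[0,0,0]],
    [[5,0,0],[0,0,0]],
    [[5,0,0],[0,0,0]],
    [[5,0,0],[0,0,0]],
  ],
)

```text
clock: 2.85
tool_pos: [0.4732, 0.0755, 0.2235]
eef_rot: [0.775, 0.632, -0.0, 0.0]
contact_force: [0.7, -0.7, 0.1]
opening: 0.003
finger_force: 0.0
```

Request:
step_arm(
  steps=[
    [[5,0,0],[0,0,0]],
    [[5,0,0],[0,0,0]],
    [[5,0,0],[0,0,0]],
    [[1.2,0,0],[0,0,0]],
    [[0,0,4],[0,0,0]],
    [[0,0,4],[0,0,0]],
    [[0,0,4],[0,0,0]],
    [[0,0,4],[0,0,0]],
    [[0,0,0],[0,0,0]],
  ],
)

```text
clock: 3.98
tool_pos: [0.5038, 0.2303, 0.0613]
eef_rot: [0.775, 0.632, -0.004, 0.0]
contact_force: [-0.1, -0.5, 0.4]
opening: 0.008
finger_force: 0.0
```

Run:
```python
from h import *
from plant import vision,sensors
ims=[]
for n in("side","top"):
    s=vision.snapshot(n); ims.append(s["img"][130:270,120:320] if n=="top" else s["img"][110:250,130:330])
cv2.imwrite("pics/pre.png",cv2.resize(np.hstack(ims),None,fx=2,fy=2)[:,:,::-1])
```

```text
(no output)
```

View pics/pre.png

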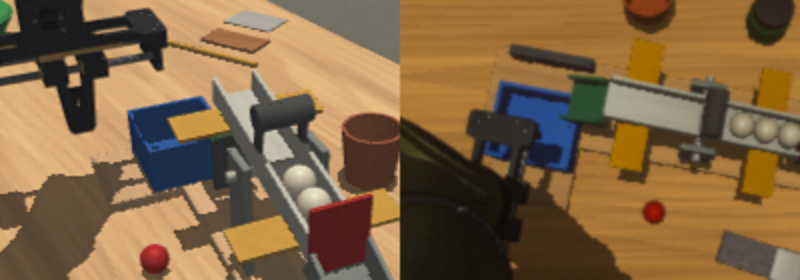

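The side view shows the shut fingers in front of the drawer's near face, clear of it, and the wings and chute are well away from the hand. I'll push along tool y.

Request:
step_arm(
  steps=[
    [[0,1,0],[0,0,0]],
    [[0,1,0],[0,0,0]],
    [[0,1,0],[0,0,0]],
    [[0,1,0],[0,0,0]],
    [[0,1,0],[0,0,0]],
    [[0,1,0],[0,0,0]],
    [[0,0,0],[0,0,0]],
  ],
)

```text
clock: 4.95
tool_pos: [0.5656, 0.2202, 0.0636]
eef_rot: [0.776, 0.631, 0.0, 0.0]
contact_force: [-0.6, -0.3, -0.3]
opening: 0.008
finger_force: 0.0
```

Request:
step_arm(
  steps=[
    [[0,0.5,0],[0,0,0]],
    [[0,0.3,0],[0,0,0]],
    [[0,0.2,0],[0,0,0]],
    [[0,0.2,0],[0,0,0]],
    [[0,0,0],[0,0,0]],
  ],
)

```text
clock: 5.58
tool_pos: [0.5765, 0.2183, 0.0637]
eef_rot: [0.775, 0.632, 0.0, 0.0]
contact_force: [-0.2, -1.6, 0.3]
opening: 0.007
finger_force: 0.0
```

```bash
cat > look.py <<'E'
from h import *
from plant import vision,sensors
import sys
ims=[]
for n in("side","top"):
    s=vision.snapshot(n); pickle.dump(s,open(f"{n}_{sys.argv[1]}.pkl","wb"));ims.append(s["img"][130:270,140:340] if n=="top" else s["img"][110:250,130:330])
cv2.imwrite(f"pics/{sys.argv[1]}.png",cv2.resize(np.hstack(ims),None,fx=2,fy=2,interpolation=cv2.INTER_CUBIC)[:,:,::-1])
E
python3 look.py p1
```

```text
(no output)
```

View pics/p1.png

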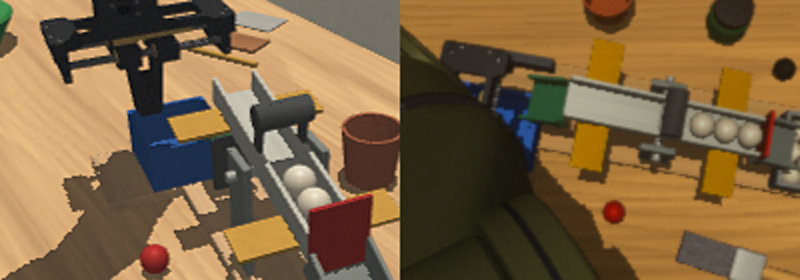

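Run:
```python
from h import *
for k in("_p1",""):
    s=pickle.load(open(f"side{k}.pkl","rb"))
    for c in blobs(s,(105,120,40),(125,255,255)): print(k,cen(c),cv2.boundingRect(c))
s=pickle.load(open("side_p1.pkl","rb"))
def proj(p):
    c=R.from_quat(s["rotation"]).inv().apply(np.array(p)-s["position"]); return c[:2]/c[2]*s["fx"]+[s["cx"],s["cy"]]
X=np.array([.979,-.2026,0]);Y=np.array([.2026,.979,0]);P=np.array([.599,.007,0])
tip=np.array([.5765,.2183,.0447]);print("tip",proj(tip),"tcp",proj(tip+[0,0,.019]))
for x in(-.08,-.045):
  for y in(.145,.245):
    for z in (.012,.062): print(x,y,z,proj(P+x*X+y*Y+[0,0,z]).round(1))
a=s["img"][110:220,180:260,::-1]; b=pickle.load(open("side.pkl","rb"))["img"][110:220,180:260,::-1]
cv2.imwrite("pics/cmp.png",cv2.resize(np.hstack([b,a]),None,fx=5,fy=5,interpolation=cv2.INTER_CUBIC))
```

```text
_p1 [214.31423374 183.62391996] (194, 158, 43, 48)
 [213.97604618 182.70808081] (194, 158, 43, 48)
tip [205.66494808 178.76144437] tcp [204.80296465 171.27499395]
-0.08 0.145 0.012 [207.4 205.9]
-0.08 0.145 0.062 [205.1 185.9]
-0.08 0.245 0.012 [196.  183.7]
-0.08 0.245 0.062 [193.5 164.9]
-0.045 0.145 0.012 [223.1 202.2]
-0.045 0.145 0.062 [221.4 182.3]
-0.045 0.245 0.012 [210.4 180.6]
-0.045 0.245 0.062 [208.4 161.9]
```

View pics/cmp.png

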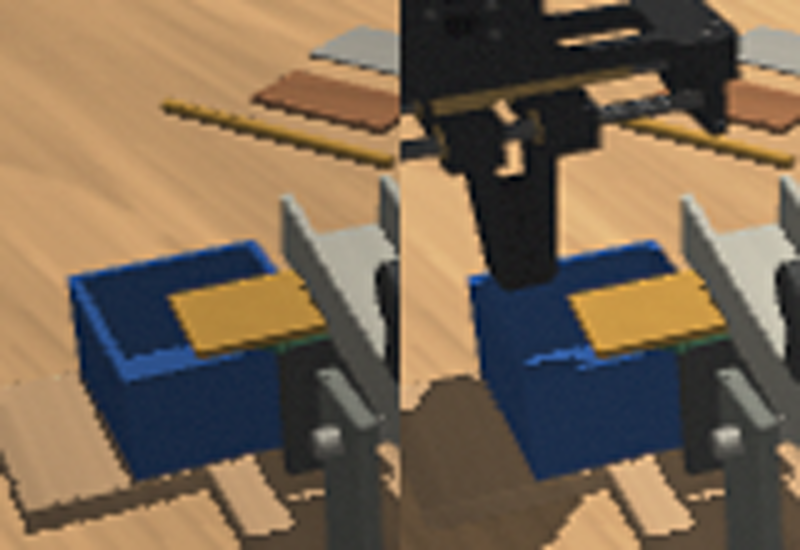

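The tip actually appears at about (205,167), above the drawer rim, not at the projected (206,179). The finger has passed over the rim without moving the drawer. I'll back off and measure the tip in both views.

Request:
step_arm(
  steps=[
    [[0,-2,0],[0,0,0]],
    [[0,-2,0],[0,0,0]],
    [[0,-2,0],[0,0,0]],
    [[0,-1.5,0],[0,0,0]],
    [[0,0,0],[0,0,0]],
  ],
)

```text
clock: 6.3
tool_pos: [0.5019, 0.2339, 0.0638]
eef_rot: [0.775, 0.633, -0.0, -0.0]
contact_force: [0.6, -0.3, 0.2]
opening: 0.002
finger_force: 0.0
```

```bash
python3 look.py p2
python3 - <<'E'
from h import *
from plant import sensors
st=sensors.get_state();p=st["tool_pos"];print(p)
for n in("side","top"):
    s=pickle.load(open(n+"_p2.pkl","rb"))
    for z in(0,.019):
        c=R.from_quat(s["rotation"]).inv().apply(p-[0,0,z]-s["position"]); print(n,z,c[:2]/c[2]*s["fx"]+[s["cx"],s["cy"]])
s=pickle.load(open("side_p2.pkl","rb"))
g=cv2.cvtColor(s["img"],cv2.COLOR_RGB2GRAY)
m=g<45
for r_ in range(150,200,2): print(r_,np.where(m[r_,140:195])[0]+140 if m[r_,140:195].sum()<25 else m[r_,140:195].sum())
E
```

```text
[0.50374791 0.23334087 0.06380064]
side 0 [170.91737849 178.30312328]
side 0.019 [172.25147782 185.91386199]
top 0 [173.6988439  234.26169788]
top 0.019 [175.45360647 234.41154946]
150 [151 152 153 154 155 156 157 158 159 160 169 170 171 172 173]
152 [157 158 159 160 161 162 163 164 165 166 167 168 169 170 171 172 173]
154 [157 158 159 160 161 162 163 164 165 166 167 168 169 170 171 172 173]
156 [158 159 160 161 162 163 164 165 166 167 168 169 170 171 172 173 174]
158 [159 160 161 162 163 164 165 166 168 169 170 171 172 173 174]
160 [159 160 161 162 163 164 165 168 169 170 171 172 173 174]
162 [160 161 162 163 164 165 166 167 168 169 170 171 172 173 174]
164 [160 161 162 163 164 165 166 167 168 169 170 171 172 173 174]
166 [161 162 163 164 165 166 167 168 169 170 171 172 173 174]
168 [162 163 164 165 166 167 168 169 170 171 172 173 174 194]
170 [162 163 164 165 166 167 168 169 170 171 172 173 174]
172 [163 164 165 166 167 168 169 170 171 172 173 174]
174 [165 166 167]
176 []
178 []
180 []
182 []
184 []
186 []
188 []
190 []
192 []
194 []
196 []
198 []
```

View pics/p2.png

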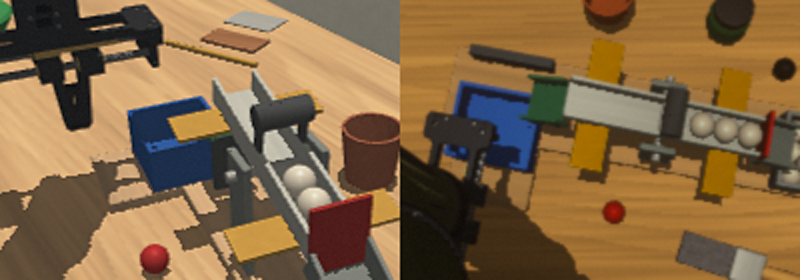

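The tip shows at about (170,174), where the reported pose puts it at (172,186). So it stands about 30 mm higher than reported. I'll lower it with that offset and check.

Request:
step_arm(
  steps=[
    [[0,0,1.2],[0,0,0]],
    [[0,0,1.2],[0,0,0]],
    [[0,0,0.6],[0,0,0]],
    [[0,0,0],[0,0,0]],
  ],
)

```text
clock: 6.9
tool_pos: [0.5025, 0.2331, 0.0329]
eef_rot: [0.775, 0.632, -0.001, -0.0]
contact_force: [0.0, 0.6, -0.6]
opening: 0.003
finger_force: 0.0
```

```bash
cat > tip.py <<'E'
from h import *
from plant import vision,sensors
s=vision.snapshot("side");st=sensors.get_state();p=st["tool_pos"]
c=R.from_quat(s["rotation"]).inv().apply(p-[0,0,.019]-s["position"]); q=c[:2]/c[2]*s["fx"]+[s["cx"],s["cy"]]
g=cv2.cvtColor(s["img"],cv2.COLOR_RGB2GRAY);u=int(q[0])
print(p,"pred tip",q.round(1),"force",st["contact_force"])
for v in range(int(q[1])-16,int(q[1])+12,2): print(v,g[v,u-12:u+10:2])
E
python3 tip.py
```

```text
[0.50276399 0.23332316 0.03331964] pred tip [173.9 197.9] force [ 1.13375749 -0.18348953 -0.52756017]
181 [185 179  20  27  26  27  27  26  22 155 179]
183 [182 194  29  26  26  26  28  27  20 160 178]
185 [179 181 101  25  25  25  21  22  63 182 182]
187 [184 178 179  74  41  74 146 189 185 158 185]
189 [185 185 179 185 193 190 179 148 162 182 182]
191 [179 186 185 177 180 188 188 162  64  67  74]
193 [182 180 186 183 178 181 188 174  68  71  75]
195 [192 181 178 183 188 179 185 194 120  72  74]
197 [196 195 182 183  71  75  72  79  84  73  73]
199 [82 84 84 80 79 84 83 82 83 73 73]
201 [82 84 87 86 78 79 85 83 80 82 73]
203 [83 84 85 87 85 79 81 83 82 79 73]
205 [82 82 83 84 87 82 77 82 84 81 76]
207 [82 82 83 85 85 87 81 79 82 84 81]
```

Request:
step_arm(
  steps=[
    [[0,1,0],[0,0,0]],
    [[0,1,0],[0,0,0]],
    [[0,1,0],[0,0,0]],
    [[0,0.7,0],[0,0,0]],
    [[0,0.7,0],[0,0,0]],
    [[0,0.7,0],[0,0,0]],
    [[0,0.7,0],[0,0,0]],
    [[0,0.5,0],[0,0,0]],
    [[0,0,0],[0,0,0]],
  ],
)

```text
clock: 8.07
tool_pos: [0.5654, 0.2205, 0.0337]
eef_rot: [0.775, 0.632, 0.0, 0.0]
contact_force: [-0.2, 0.6, -0.7]
opening: 0.004
finger_force: 0.0
```

```bash
python3 look.py p3
python3 - <<'E'
from h import *
for k in("_p3",""):
    s=pickle.load(open(f"side{k}.pkl","rb"))
    for c in blobs(s,(105,120,40),(125,255,255)): print(k,cen(c),cv2.boundingRect(c))
E
```

```text
_p3 [220.44076577 182.43693694] (205, 157, 32, 47)
 [213.97604618 182.70808081] (194, 158, 43, 48)
```

View pics/p3.png

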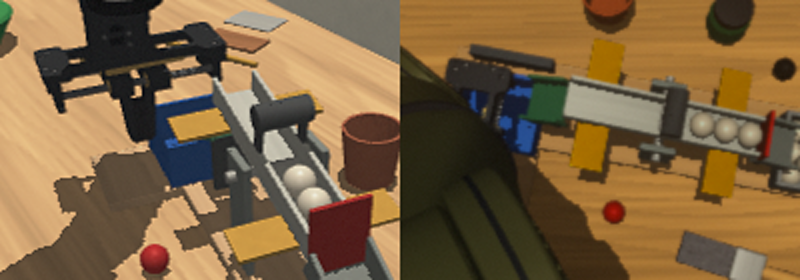

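The drawer is moving: its bottom near corner has shifted about 8 px, roughly 20 mm. I'll keep pushing in small steps.

Request:
step_arm(
  steps=[
    [[0,0.5,0],[0,0,0]],
    [[0,0.4,0],[0,0,0]],
    [[0,0.3,0],[0,0,0]],
    [[0,0.2,0],[0,0,0]],
    [[0,0,0],[0,0,0]],
  ],
)

```text
clock: 8.8
tool_pos: [0.5787, 0.2179, 0.0337]
eef_rot: [0.775, 0.632, 0.0, 0.0]
contact_force: [0.2, 0.4, 0.3]
opening: 0.009
finger_force: 0.2
```

Request:
step_arm(
  steps=[
    [[0,0.2,0],[0,0,0]],
    [[0,0.2,0],[0,0,0]],
    [[0,0,0],[0,0,0]],
  ],
)

```text
clock: 9.18
tool_pos: [0.5818, 0.2172, 0.0337]
eef_rot: [0.775, 0.632, -0.0, -0.0]
contact_force: [-2.1, 1.6, -0.1]
opening: 0.005
finger_force: 1.5
```

```bash
cat > dr.py <<'E'
from h import *
from plant import vision,sensors
s=vision.snapshot("side")
m=cv2.inRange(cv2.cvtColor(s["img"],cv2.COLOR_RGB2HSV),(105,120,30),(125,255,255))
# near -y vertical edge: leftmost blue per row at bottom rows
for v in range(190,208,2):
    u=np.where(m[v])[0]; print(v,u.min() if len(u) else None,u.max() if len(u) else None)
st=sensors.get_state();print(st["tool_pos"],st["contact_force"])
X=np.array([.979,-.2026,0]);Y=np.array([.2026,.979,0]);P=np.array([.599,.007,0])
for x in(-.06,-.055,-.05,-.045):
    c=R.from_quat(s["rotation"]).inv().apply(P+x*X+.145*Y+[0,0,.012]-s["position"]);print(x,c[:2]/c[2]*s["fx"]+[s["cx"],s["cy"]])
E
python3 dr.py
```

```text
190 217 235
192 218 235
194 219 235
196 221 235
198 222 236
200 223 227
202 None None
204 None None
206 None None
[0.58178021 0.21717307 0.03368223] [-2.32044587  0.86273451  1.20123019]
-0.06 [216.44582743 203.79328661]
-0.055 [218.67806451 203.25961691]
-0.05 [220.90161565 202.72802379]
-0.045 [223.11653145 202.19849516]
```

Request:
step_arm(
  steps=[
    [[0,0.3,0],[0,0,0]],
    [[0,0.3,0],[0,0,0]],
    [[0,0,0],[0,0,0]],
    [[0,0,0],[0,0,0]],
  ],
)

```text
clock: 9.72
tool_pos: [0.5818, 0.2171, 0.0337]
eef_rot: [0.774, 0.633, -0.004, -0.003]
contact_force: [-14.1, 1.8, 10.5]
opening: 0.004
finger_force: 7.9
```

```bash
python3 dr.py
```

```text
190 217 235
192 218 235
194 219 235
196 221 235
198 222 236
200 223 227
202 None None
204 None None
206 None None
[0.58180094 0.21710506 0.03365849] [-15.15571125   0.96382977  11.39123057]
-0.06 [216.44582743 203.79328661]
-0.055 [218.67806451 203.25961691]
-0.05 [220.90161565 202.72802379]
-0.045 [223.11653145 202.19849516]
```

The contact force rose to 15 N with no further movement, and the corner sits at the home prediction (223,201). The drawer is fully home, so I'll back off and rise.

Request:
step_arm(
  steps=[
    [[0,-2,0],[0,0,0]],
    [[0,-3,0],[0,0,0]],
    [[0,-2,0],[0,0,0]],
    [[0,0,-4],[0,0,0]],
    [[0,0,-4],[0,0,0]],
    [[0,0,-4],[0,0,0]],
    [[0,0,-3],[0,0,0]],
    [[-4,0,0],[0,0,0]],
    [[-4,0,0],[0,0,0]],
    [[-4,0,0],[0,0,0]],
    [[0,0,0],[0,0,0]],
  ],
)

```text
clock: 11.15
tool_pos: [0.4956, 0.1076, 0.1837]
eef_rot: [0.777, 0.629, -0.001, 0.001]
contact_force: [0.2, 0.2, -0.3]
opening: 0.004
finger_force: 0.0
```

```bash
cat > pos.py <<'E'
from h import *
from plant import sensors
st=sensors.get_state();p=st["tool_pos"];d=p-[.599,.007,0]
print("sorter x,y,z",d@[.979,-.2026,0],d@[.2026,.979,0],p[2],R.from_quat(st["eef_rot"]).as_matrix().round(3).tolist(),st["contact_force"])
E
python3 pos.py
```

```text
sorter x,y,z -0.12158349948524319 0.07752299520080541 0.18370460488164755 [[0.208, 0.978, 0.0], [0.978, -0.208, -0.004], [-0.004, 0.001, -1.0]] [ 0.22412229  0.20219168 -0.25701757]
```

Request:
step_arm(
  steps=[
    [[0,3,0],[0,0,0]],
    [[0,3,0],[0,0,0]],
    [[0,1.1,0],[0,0,0]],
    [[0,0,2],[0,0,0]],
    [[0,0,2],[0,0,0]],
    [[0,0,1],[0,0,0]],
    [[0,0,0],[0,0,0]],
  ],
)

```text
clock: 12.02
tool_pos: [0.5643, 0.0985, 0.1333]
eef_rot: [0.775, 0.632, -0.001, -0.0]
contact_force: [-0.1, 0.3, -0.0]
opening: 0.009
finger_force: 0.0
```

```bash
python3 pos.py; python3 tip.py; python3 look.py w1
```

```text
sorter x,y,z -0.052461881481899994 0.08250883119346432 0.1332889403405914 [[0.201, 0.98, -0.001], [0.98, -0.201, -0.0], [-0.0, -0.001, -1.0]] [-0.09146249  0.31544598 -0.01961458]
[0.56488576 0.0985289  0.1339366 ] pred tip [225.6 174.5] force [ 0.13456601 -0.3742336  -0.63039318]
158 [178 182 103  26  26  24  26  26  27  25  62]
160 [192 174 125  25  27  23  26  27  33  37  45]
162 [56 39 41 44 37 45 44 45 43 44 44]
164 [41 43 44 43 44 43 45 42 44 43 47]
166 [85 41 45 44 42 48 49 66 76 75 75]
168 [89 55 63 76 74 74 72 73 74 74 74]
170 [48 75 74 75 74 73 73 72 74 74 75]
172 [40 72 75 74 73 73 75 75 74 74 73]
174 [39 53 75 74 74 73 74 73 73 73 76]
176 [40 40 71 73 74 73 72 73 72 72 73]
178 [40 39 52 74 72 75 74 77 72 72 74]
180 [40 40 40 73 75 76 80 79 42 41 44]
182 [39 42 39 39 46 59 41 43 45 41 45]
184 [55 38 42 40 39 45 45 43 41 44 44]
```

View pics/w1.png

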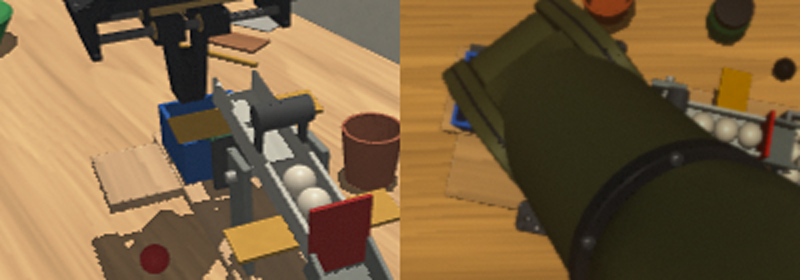

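The tip is directly above the near +y wing, at about (225,160) in the side view and roughly 20 mm up. I'll press down slowly.

Request:
step_arm(
  steps=[
    [[-0.5,0,1],[0,0,0]],
    [[0,0,0.5],[0,0,0]],
    [[0,0,0.5],[0,0,0]],
    [[0,0,0.5],[0,0,0]],
    [[0,0,0.5],[0,0,0]],
    [[0,0,0.5],[0,0,0]],
    [[0,0,0.5],[0,0,0]],
    [[0,0,0],[0,0,0]],
  ],
)

```text
clock: 13.18
tool_pos: [0.5636, 0.093, 0.0932]
eef_rot: [0.775, 0.632, -0.0, -0.0]
contact_force: [-0.3, 0.3, 1.7]
opening: 0.001
finger_force: 0.5
```

```bash
python3 pos.py
cat > wing.py <<'E'
from h import *
from plant import vision
s=vision.snapshot("side")
for c in blobs(s,(14,170,60),(26,255,255),40):
    q=cen(c)
    if 200<q[0]<340 and 140<q[1]<260: print("yellow",q.round(1),cv2.contourArea(c),cv2.boundingRect(c))
E
python3 wing.py
```

```text
sorter x,y,z -0.052048816700498414 0.07703372394684482 0.0932367803352854 [[0.202, 0.979, -0.001], [0.979, -0.202, -0.0], [-0.001, -0.001, -1.0]] [-0.32406875  0.32320318  1.68582244]
```

Request:
step_arm(
  steps=[
    [[0,0,0.3],[0,0,0]],
    [[0,0,0.3],[0,0,0]],
    [[0,0,0.3],[0,0,0]],
    [[0,0,0],[0,0,0]],
    [[0,0,0],[0,0,0]],
  ],
)

```text
clock: 13.85
tool_pos: [0.5638, 0.0926, 0.086]
eef_rot: [0.775, 0.632, -0.0, 0.001]
contact_force: [-3.4, -1.4, 12.8]
opening: 0.009
finger_force: 6.4
```

The gate is on its other stop, with 13 N of reaction. I'll hold while the balls run out, then lift slowly.

Request:
step_arm(
  steps=[
    [[0,0,-0.2],[0,0,0]],
    [[0,0,0],[0,0,0]],
    [[0,0,0],[0,0,0]],
    [[0,0,0],[0,0,0]],
    [[0,0,0],[0,0,0]],
    [[0,0,0],[0,0,0]],
    [[0,0,0],[0,0,0]],
    [[0,0,0],[0,0,0]],
    [[0,0,0],[0,0,0]],
    [[0,0,0],[0,0,0]],
    [[0,0,0],[0,0,0]],
    [[0,0,0],[0,0,0]],
  ],
)

```text
clock: 15.35
tool_pos: [0.5639, 0.0933, 0.0867]
eef_rot: [0.775, 0.632, 0.0, 0.0]
contact_force: [0.4, 0.1, 0.8]
opening: -0.001
finger_force: 0.0
```

Request:
step_arm(
  steps=[
    [[0,0,-1],[0,0,0]],
    [[0,0,-2],[0,0,0]],
    [[0,0,-4],[0,0,0]],
    [[0,0,-4],[0,0,0]],
    [[0,-4,0],[0,0,0]],
    [[0,-4,0],[0,0,0]],
    [[-4,-4,0],[0,0,0]],
    [[-5,0,0],[0,0,0]],
    [[-5,0,0],[0,0,0]],
    [[-5,0,0],[0,0,0]],
    [[-5,0,0],[0,0,0]],
    [[-5,0,0],[0,0,0]],
  ],
)

```text
clock: 16.85
tool_pos: [0.3878, -0.1682, 0.1975]
eef_rot: [0.775, 0.632, 0.0, 0.001]
contact_force: [0.8, -0.4, 0.2]
opening: 0.006
finger_force: 0.0
```

Request:
step_arm(
  steps=[
    [[-5,0,0],[0,0,0]],
    [[-5,0,0],[0,0,0]],
    [[-5,0,0],[0,0,0]],
    [[-5,0,0],[0,0,0]],
    [[-5,0,0],[0,0,0]],
    [[0,0,0],[0,0,0]],
  ],
)

```text
clock: 17.6
tool_pos: [0.3354, -0.416, 0.1969]
eef_rot: [0.778, 0.629, -0.001, 0.001]
contact_force: [0.0, -0.1, -0.6]
opening: 0.003
finger_force: 0.0
```

```bash
python3 look.py f; python3 wing.py
python3 - <<'E'
from h import *
a=[]
for n in("side","top"):
    i=pickle.load(open(n+"_f.pkl","rb"))["img"]
    a.append(cv2.resize(i[120:320,170:390] if n=="side" else i[110:290,150:390],(400,360),interpolation=cv2.INTER_CUBIC))
cv2.imwrite("pics/final.png",np.hstack(a)[:,:,::-1])
E
```

```text
(no output)
```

View pics/final.png

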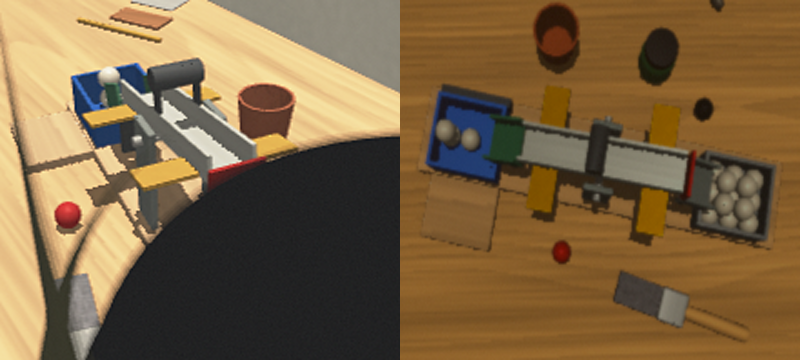

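The top view shows an empty trough, the gate over, and balls in the drawer near (447,130) and (470,140). The third ball isn't clearly visible. In the side view a ball shows at about (108,76), so I'll check whether it is at rest and how high it lies.

```bash
cat > balls.py <<'E'
from h import *
from plant import vision
np.set_printoptions(precision=4,suppress=True)
for n,(u0,v0,u1,v1) in(("top",(160,150,216,220)),("side",(200,135,265,215))):
    s=vision.snapshot(n); pickle.dump(s,open(n+"_b.pkl","wb"))
    hsv=cv2.cvtColor(s["img"],cv2.COLOR_RGB2HSV)[v0:v1,u0:u1]
    m=cv2.inRange(hsv,(0,0,75),(40,75,255))
    for c in cv2.findContours(m,cv2.RETR_EXTERNAL,cv2.CHAIN_APPROX_NONE)[0]:
        if cv2.contourArea(c)>8: 
            (x,y),r=cv2.minEnclosingCircle(c);print(n,"c",x+u0,y+v0,"r",r,"area",cv2.contourArea(c),cv2.boundingRect(c))
    sub=m[::1,::1]
    for row in sub[20:55,5:55] if n=="top" else sub[0:60,5:60]: print("".join("#" if x else "." for x in row))
E
python3 balls.py
```

```text
top c 191.6875 178.9166660308838 r 5.12971305847168 area 64.5 (27, 24, 10, 11)
top c 176.5 174.5 r 5.147915363311768 area 52.0 (12, 20, 10, 10)
.........######...................................
....#...########..................................
.......##########.................................
.......##########.................................
.......########....#......##......................
...#....######.##..#....#######...................
.......########........########...................
.......#.#.###........##########..................
...........###........##########..................
.........###..........##########..................
..#...................##########..................
......................########.#..................
.......................######.#...................
........................#.###.....................
..........................##......................
..................................................
..................................................
..................................................
......................................
[... 3697 characters left out ...]
.............###########...#
.........................................##############
.........................................##############
........................................###############
.......................................################
........................................###############
.......................................################
........................#..............################
.......................................################
........................................###############
........................................###############
.........................................##.###########
.......................................#.#....#########
```

Run:
```python
from h import *
np.set_printoptions(precision=4,suppress=True)
t,s=[pickle.load(open(n+"_b.pkl","rb")) for n in("top","side")]
S=lambda p:(np.array([(p-[.599,.007,0])@[.979,-.2026,0],(p-[.599,.007,0])@[.2026,.979,0],p[2]]))
for q in((191.7,179),(176.8,172.5),(174,177)):
    p,e=tri(t,q,s,(230.4,161.5));print(q,S(p),e, "floor-plane .031:",S(plane(t,q,.031)),".06",S(plane(t,q,.058)))
g=cv2.cvtColor(t["img"],cv2.COLOR_RGB2GRAY)[164:190,166:200]
for r in g: print(" ".join("%3d"%x for x in r))
```

```text
(191.7, 179) [-0.0089  0.1839  0.0846] 0.0032560915619131584 floor-plane .031: [0.0002 0.1944 0.031 ] .06 [-0.0035  0.1889  0.058 ]
(176.8, 172.5) [0.0036 0.2265 0.0615] 0.00262493902005744 floor-plane .031: [0.0095 0.2338 0.031 ] .06 [0.0054 0.2271 0.058 ]
(174, 177) [-0.002   0.2297  0.0602] 0.009866793305507925 floor-plane .031: [-0.0028  0.2382  0.031 ] .06 [-0.0065  0.2314  0.058 ]
 97  95  91  93  87  68  52  37  26  24  23  26  36  54  55  55  54  51  51  51  46  30  30  28  29  28  29  28  26  23  23  22  24  25
 92  98  95  94  86  64  49  32  25  24  23  34  50  54  56  55  55  56  56  56  54  51  52  51  52  53  52  51  46  31  28  28  26  24
 88  98  97  94  82  58  48  30  22  24  24  37  54  54  57  55  57  56  56  57  57  56  57  55  56  56  55  56  53  53  52  50  48  32
 96 100  99  96  81  55  44  25  24  24  24  37  51  56  54  57  56  55  55  56  55  55  56  55  56  58  56  55  56  56  56  57  54  53
103 102  99  93  69  55  40  25  23  26  30  39  54  56  55  56  56  57  56  56  55  55  55  57  57  58  56  55  58  55  57  57  57  56
103 102 100  93  66  52  32  3
[... 2125 characters left out ...]
  40  33  37  55  58
 82  58  44  27  25  22  25  35  54  57  57  58  56  53  52  52  54  58  57  57  58  58  57  56  54  43  41  38  36  38  53  55  59  59
 75  55  42  26  22  25  25  37  55  55  58  58  58  58  57  57  56  56  58  57  56  57  59  57  58  54  54  54  54  56  58  57  59  59
 69  52  34  24  25  25  27  36  55  57  58  57  57  58  57  59  57  59  56  58  58  58  58  59  58  58  58  59  59  59  57  59  58  57
 64  50  32  23  22  24  24  37  55  55  58  58  58  58  57  58  59  57  57  57  57  58  58  57  58  56  60  58  59  60  60  58  58  56
 61  50  31  25  24  25  28  39  55  57  60  58  56  57  57  57  59  58  58  58  60  59  58  57  59  57  58  58  58  57  59  58  58  56
```

The third ball triangulates to about 61 mm high, leaning on the +y wall on top of another ball, with residual 2.6 mm. That's borderline against the 62 mm limit. I'll wait a second and re-measure.

Request:
step_arm(
  steps=[
    [[-5,0,0],[0,0,0]],
    [[0,0,0],[0,0,0]],
    [[0,0,0],[0,0,0]],
    [[0,0,0],[0,0,0]],
    [[0,0,0],[0,0,0]],
    [[0,0,0],[0,0,0]],
    [[0,0,0],[0,0,0]],
    [[0,0,0],[0,0,0]],
  ],
)

```text
clock: 18.85
tool_pos: [0.3274, -0.4604, 0.1967]
eef_rot: [0.775, 0.632, -0.0, 0.0]
contact_force: [0.6, 0.2, 0.0]
opening: 0.009
finger_force: 0.0
```

```bash
cp top_b.pkl top_old.pkl; cp side_b.pkl side_old.pkl; python3 balls.py | grep c
python3 - <<'E'
from h import *
np.set_printoptions(precision=4,suppress=True)
S=lambda p:(np.array([(p-[.599,.007,0])@[.979,-.2026,0],(p-[.599,.007,0])@[.2026,.979,0],p[2]]))
for k in("old","b"):
    t,s=[pickle.load(open(f"{n}_{k}.pkl","rb")) for n in("top","side")]
    def c(s,x0,y0,x1,y1,th):
        g=cv2.cvtColor(s["img"],cv2.COLOR_RGB2GRAY)[y0:y1,x0:x1]; m=cv2.moments((g>th).astype(np.uint8),True);return (m["m10"]/m["m00"]+x0,m["m01"]/m["m00"]+y0,m["m00"])
    a=c(t,170,168,183,181,75);b=c(s,220,152,238,170,80);d=c(t,186,172,198,187,75)
    print(k,a,b,d,S(tri(t,a,s,b)[0]),S(plane(t,d,.031)))
    # check rim height via drawer near+y and far+y corners
g=cv2.cvtColor(s["img"],cv2.COLOR_RGB2GRAY)[150:190,212:240]
for r in g: print(" ".join("%3d"%x for x in r))
E
```

```text
top c 191.6875 178.9166660308838 r 5.12971305847168 area 67.5 (27, 24, 10, 11)
top c 176.5 174.5 r 5.147915363311768 area 60.0 (12, 20, 10, 10)
side c 245.375 197.0 r 2.577040910720825 area 15.0 (43, 60, 5, 5)
side c 251.5 189.5 r 8.514793395996094 area 44.5 (45, 48, 13, 14)
side c 261.5 181.5 r 8.860122680664062 area 63.5 (57, 38, 8, 18)
side c 227.5 175.0 r 5.02503776550293 area 10.5 (26, 35, 4, 11)
side c 239.2741928100586 169.01612854003906 r 17.25000762939453 area 132.5 (24, 22, 31, 22)
old (176.32142857142858, 174.4047619047619, 84.0) (228.98765432098764, 158.99588477366254, 243.0) (191.37974683544303, 178.70886075949366, 79.0) [-0.0012  0.2244  0.0698] [0.0008 0.1953 0.031 ]
b (176.3764705882353, 174.3764705882353, 85.0) (228.69668246445497, 158.01421800947867, 211.0) (191.33333333333334, 178.75641025641025, 78.0) [-0.0018  0.2235  0.0728] [0.0007 0.1954 0.031 ]
170 170 170 170 163 160 159 156 155 156 159 159 157 154 153 153 156 157 156 152 151 149 150 151 150 151 150 151
168 170 170 171 170 166 162 159 157 155 156 158 158 157 154 152 152 153 156 154 154 151 149 150 151 151 15
[... 3561 characters left out ...]
 138 137 136 137 137 139 139
 75  46  35  77 130 143 141 138 138 138 137 137 136 137 137 137 137 139 139 138 139 139 139 138 138 139 139 140
153  53  30  41  88 140 141 138 136 139 138 137 137 136 135 135 137 137 137 138 138 138 138 139 139 137 111  89
139  74  47  32  46  92 146 139 138 138 137 137 135 137 137 137 138 136 136 137 141 129  95  76  72  69  65  72
127 151  65  31  36  49  94 140 139 139 138 140 139 138 138 141 143 122  92  71  69  63  72  71  73  64  48  45
167 125  66  47  33  36  56 103 144 139 139 146 137 110  79  58  65  73  69  70  70  57  47  42  31  34  32  35
145 100 110  66  40  28  40  68 102  98  74  65  77  75  72  67  69  49  48  39  35  34  38  37  34  34  36  36
```

The ball hasn't moved over more than a second. A ball stacked on one lying on the floor can be at most 31 + 28 = 59 mm high, which is under the 62 mm limit. My rim measurements of 61 and 66 mm against the true 62 show a few mm of scatter in the readings. I'll wait longer and re-check for creep, the gate angle and the drawer.

Request:
step_arm(
  steps=[
    [[0,0,0],[0,0,0]],
    [[0,0,0],[0,0,0]],
    [[0,0,0],[0,0,0]],
    [[0,0,0],[0,0,0]],
    [[0,0,0],[0,0,0]],
    [[0,0,0],[0,0,0]],
    [[0,0,0],[0,0,0]],
    [[0,0,0],[0,0,0]],
    [[0,0,0],[0,0,0]],
    [[0,0,0],[0,0,0]],
    [[0,0,0],[0,0,0]],
    [[0,0,0],[0,0,0]],
  ],
)

```text
clock: 20.45
tool_pos: [0.3274, -0.4605, 0.1968]
eef_rot: [0.775, 0.632, 0.0, 0.0]
contact_force: [-0.3, -1.1, 0.2]
opening: 0.003
finger_force: 0.0
```

Run:
```python
from h import *
from plant import vision
np.set_printoptions(precision=4,suppress=True)
S=lambda p:(np.array([(p-[.599,.007,0])@[.979,-.2026,0],(p-[.599,.007,0])@[.2026,.979,0],p[2]]))
t=vision.snapshot("top");s=vision.snapshot("side")
b=pickle.load(open("top_b.pkl","rb"));bs=pickle.load(open("side_b.pkl","rb"))
print("diff top",np.abs(t["img"].astype(int)-b["img"])[160:215,155:320].max(),"side",np.abs(s["img"].astype(int)-bs["img"])[150:190,195:240].max())
for c in blobs(t,(14,200,110),(26,255,255)):
    print("yellow",cen(c).round(1),S(plane(t,cen(c),.11)),cv2.contourArea(c))
for c in blobs(t,(105,120,40),(125,255,255),300)[:2]:
    print("blue",cv2.boxPoints(cv2.minAreaRect(c)).round(1).tolist(),[S(plane(t,p,.062)) for p in cv2.boxPoints(cv2.minAreaRect(c))])
# upper ball, careful: ball centres from half-level extents
for q in((176.2,174.0),(176.8,173.5)):
  for w in((229.4,161.7),(229.6,162.3)): p,e=tri(t,q,s,w);print(S(p),e)
```

```text
diff top 6 side 8
yellow [301.2 215.6] [-0.0468 -0.0754  0.11  ] 319.5
yellow [234.5 204.4] [-0.0493  0.0738  0.11  ] 279.5
yellow [308.4 172. ] [ 0.0522 -0.0751  0.11  ] 293.0
yellow [242.7 162.5] [0.0469 0.0735 0.11  ] 257.5
yellow [ 90.1 123.9] [0.0716 0.432  0.11  ] 69.5
blue [[165.1999969482422, 191.8000030517578], [172.6999969482422, 154.3000030517578], [213.89999389648438, 162.60000610351562], [206.39999389648438, 200.10000610351562]] [array([-0.0456,  0.2432,  0.062 ]), array([0.0462, 0.2449, 0.062 ]), array([0.0444, 0.1442, 0.062 ]), array([-0.047 ,  0.1439,  0.062 ])]
blue [[75.30000305175781, 17.899999618530273], [145.3000030517578, 16.299999237060547], [146.10000610351562, 49.0], [76.0, 50.599998474121094]] [array([0.3453, 0.5603, 0.062 ]), array([0.3817, 0.3877, 0.062 ]), array([0.2964, 0.3666, 0.062 ]), array([0.2605, 0.537 , 0.062 ])]
[0.0005 0.2271 0.0612] 0.001135677527976373
[0.0009 0.2275 0.0594] 0.0009060310496949893
[0.0011 0.2259 0.0618] 0.0028056890273686014
[0.0015 0.2264 0.0599] 0.002580095306286696
```

The drawer is home, with its near rim at x = -46 mm, and the gate is over. Two views 1.5 s apart show no movement, and the hand is clear.

```bash
python3 -c "
from plant import finish_job
print(finish_job())"
```

```text
the job is handed in; nothing more can be done
None
```

I handed the job in at about 20 s with the drawer fully home, the gate over on its stop and the hand clear; `finish_job()` gave no verdict, and one ball rests on another, its centre about 42 mm above the drawer floor (limit 45 mm); the ball under it I only inferred.

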